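Turn the large parts dish mouth-up on the electronics bench

ROBOT

A 6-joint arm with a two-finger parallel gripper is mounted at the origin on the work surface. World frame = base frame: x ahead of the robot, y to its left, z up, the work surface at z = 0. Lengths are in m, angles in degrees, forces in N, time in s.
With the tool pointing down it reaches from about 0.4 to 0.825 m from the base axis. Payload 7 kg.
Tool frame: the origin (TCP) lies at the very end of the fingers, on their centre line; the grasp point (between the pads) lies 19 mm behind it; z points along the fingers, y is the direction in which the jaws open and shut (so a half turn about z gives the same grasp; the last joint's range is limited). The gripper opens to 88 mm and grips with 3 to 60 N. Pads are 19 mm wide; open, the fingers measure 130 mm over their backs; the gripper's body (78 mm by 193 mm) begins 47 mm behind the grasp point.
Start: joints at [92.195, 20.546, 0.682, 0, -70.136, -16.507], TCP at [0.167, 0.654, 0.227] pointing down, gripper open.
Joint ranges: [-176.03, 176.03], [-82.01, 121.73], [-58.28, 71.71], [-173.87, 95.51], [-174.79, -0.11], [-173.66, 173.66]. Speed limits (degrees/s): [136.94, 136.94, 172.46, 180, 180, 180].

INTERFACE

Orientations are given as [roll, pitch, yaw] about the fixed x, y, z axes, in that order (R = Rz(yaw) Ry(pitch) Rx(roll)).
In Python, from plant import ctrl, snapshot, workorder gives the robot as it stands. The module is installed in compiled form; this text tells all that it offers.
- The arm moves only by the shell command python3 -m creep 'ROWS'. ROWS is JSON, a list of rows, each a list of 5 numbers: the shift along the tool's x, y, z scaled (see below), then the turn about the tool's z scaled (see below), then the finger opening in mm, from 0 to 87.6. A call has exactly 8 rows; each row is the pose to reach, as a shift and turn from the pose commanded when the call began, along the tool's axes at that moment, turning the shorter way round; what a row does not reach only later rows make up. The controller multiplies each number of a shift by 0.1 m and each number of a turn by 180 degrees. A row lasts 1/12 s, in which the tool goes at most 41.7 mm and 7.16 degrees, less where a joint would pass 70% of its speed; a pose out of reach is approached as far as the arm can. A call with a number of a shift or a turn outside -1 to 1 is refused whole. A call with a gripper value outside its range is refused whole. The fingers move at their own pace and stop on an object; the grip force is fixed at half the most. Time passes only in rows, so rows that repeat a pose let the fingers close, or fill a call up. It gives the time, the measured TCP pose, the force and the opening at its end, in the units of the state.
- ctrl.get_obs(): the state, without advancing time (a new reading comes with each control period).
- snapshot(name): name is "scene" or "top"; returns a dict with "img" (480x640x3 uint8, blue, green, red), "camera_matrix" (3x3 intrinsics, pixels), "xyz" and "rotation" of the camera in the world. Camera axes: x right, y up, looking along -z (the intrinsics and any distortion apply to the point x, -y, -z); pixel columns grow to the right and rows downward; lengths in m; the calibration is good to about 2 mm. A picture is of the moment at which its call begins. There is no depth.
- workorder.close_job(): hands the job in, once; it reports no verdict.
The state is a dict: "clock": time; "joint_pos": joint angles; "qvel": joint speeds; "tau": joint torques, N m; "tool_pos": TCP position; "orientation": TCP orientation; "force": force on the tool from outside, world axes, zero at the start; "moment": the same for the moment, N m; "opening": finger opening in m.
Only numpy, scipy, OpenCV 4.12 (cv2) and the standard library are available. Lean on these libraries where they do the work, as an engineer would, in place of code of your own. Each camera call takes 0.05 s, during which the arm holds its last target.

TASK

Two steel parts dishes have been left mouth-down on the bench mat; turn the larger one over, so that it stands mouth-up on its rubber foot on the mat, ready for screws. Do not drop it: let go of it only when its edge or foot rests on the mat. Leave the smaller dish as it is.

Things in the scene. Friction and masses are not known exactly. Their poses are not given: they have to be found in the camera images.
- bowl: Larger parts dish: plain steel, shallow, round, 150 mm across, 64 mm high in all, wall 3 mm, 0.3-0.5 kg, mouth-down at the start. Origin: centre of its mouth; z points from mouth to foot (up at the start). Weighted foot (centre of mass about 49 mm along z): leaned on its rim's edge with z under 20 deg above level and let go, it falls onto its foot; with z over 40 deg above level it falls back.
- bowl_foot (a point): Centre of the outer face of the larger dish's foot, 64 mm from its mouth along z, same axes. The foot: solid black rubber block, 70 mm along x, 40 mm along y (pinch it across these 40 mm), flat-sided, 38 mm deep. It stands on the dish's round underside, which is flat, 26 mm above the mouth plane, out to radius 42 mm, then slopes straight to the rim (0 mm at radius 75 mm). Falling over, the dish ends some 50 mm towards its mouth's side from where its foot was held.
- small_bowl: Smaller parts dish, same form and steel, 100 mm across, 46 mm high, foot 46 x 28 mm; also mouth-down, to be left so. Origin: centre of its mouth, z up towards its foot. The dishes stand left and right of the mat's middle, either way round.
- mat: Grey-blue bench mat, 560 mm along x, 1000 mm along y, 3 mm thick, fixed. Origin: centre of its underside, at bench-top height z = 0. The dishes stand on it. A white control unit (110 x 200 x 65 mm) is fixed at the middle of its far side, a screwdriver lies between the dishes, other small things lie near its left, right and far edges.

How it is judged (in metres and radians):
At the end, for the whole second after the job is handed in: The larger dish stands at rest mouth-up on its foot (within 10 degrees, its mouth 60 to 80 mm above the bench top), its centre over the mat; the smaller dish is still mouth-down within 30 mm of its place (angle between bowl's own z axis and vertical above 2.967 rad and height (world z) of bowl between 0.06 and 0.08 m and x of bowl in the frame of mat between -0.26 and 0.26 m and y of bowl in the frame of mat between -0.48 and 0.48 m and linear speed of bowl below 0.02 m/s and distance of small_bowl from where it was at the start of the episode below 0.03 m and angle between small_bowl's own z axis and vertical below 0.17 rad); the robot touches nothing.
It fails at once if the larger dish is let go high in the air (its mouth's centre more than 120 mm above the bench top with no finger touching it) (height (world z) of bowl above 0.12 m and contact force between bowl and the fingers below 0.05 N).
It fails at once if the smaller dish is pushed more than 50 mm or tipped over (distance of small_bowl from where it was at the start of the episode above 0.05 m or angle between small_bowl's own z axis and vertical above 0.6 rad).
It also fails if it takes over 42 s, if anything falls off the work surface, if the arm or the gripper's body presses on something with over 40 N, if the wrist force passes 120 N, or if a joint passes its speed limit or range.

## Working session

There is one attempt and no reset: what is moved stays moved. The work goes in short steps, Python scripts to look and compute and a shell command to move; the robot and the scene stay as the last step left them, time stands still between calls to the robot, and variables do not carry over. Pictures are saved under pics/ and viewed, and the job is handed in when it is done.

```bash
mkdir -p pics; cat > h.py <<'E'
import numpy as np, cv2
from plant import ctrl, snapshot, workorder
def snap(n,f):
    s=snapshot(n); cv2.imwrite('pics/%s.png'%f,s['img']); return s
def ray(s,u,v):
    K=np.array(s['camera_matrix'],float); x=np.linalg.inv(K)@[u,v,1]
    R=np.array(s['rotation'],float)
    return np.array(s['xyz']),R@np.array([x[0],-x[1],-x[2]])
def onz(s,u,v,z):
    o,d=ray(s,u,v); return o+d*(z-o[2])/d[2]
def proj(s,p):
    K=np.array(s['camera_matrix'],float);R=np.array(s['rotation'],float)
    c=R.T@(np.array(p)-np.array(s['xyz'])); c=np.array([c[0],-c[1],-c[2]]); q=K@c; return q[:2]/q[2]
E
python3 - <<'E'
from h import *
for n in("scene","top"):
    s=snap(n,n+"0"); print(n,{k:np.round(np.array(v),4).tolist() for k,v in s.items() if k!='img'})
print(ctrl.get_obs())
E
```

```text
scene {'camera_matrix': [[564.9456, 0.0, 324.757], [0.0, 564.9456, 226.1429], [0.0, 0.0, 1.0]], 'xyz': [0.8265, -0.5252, 0.5651], 'rotation': [49.1301, -0.6106, 30.1938]}
top {'camera_matrix': [[452.1947, 0.0, 322.9061], [0.0, 452.1947, 242.9329], [0.0, 0.0, 1.0]], 'xyz': [0.384, -0.0106, 0.7964], 'rotation': [13.7499, 0.1038, -87.7416]}
{'clock': 0.1, 'joint_pos': array([ 9.21946146e+01,  2.05865768e+01,  6.39798161e-01, -1.71967808e-02,
       -7.01355306e+01, -1.65056055e+01]), 'qvel': array([ 0.08992633, -0.07093192,  0.14596339,  0.04449251,  0.01241915,
       -0.00558681]), 'tau': array([-1.18311578e-03, -5.84163415e+01,  2.93753314e+01,  7.01555327e+00,
        1.01800580e-02, -5.05971423e-05]), 'tool_pos': array([0.16678565, 0.65362817, 0.22573247]), 'orientation': array([ 1.79916489e+02, -7.88604369e-03, -1.43168402e+01]), 'force': array([-0.39193263,  0.96299475, -0.2714844 ]), 'moment': array([ 0.05599632,  0.07147851, -0.00186093]), 'opening': 0.087845869403814}
```

```bash
ls pics
```

```text
scene0.png
top0.png
```

View pics/scene0.png

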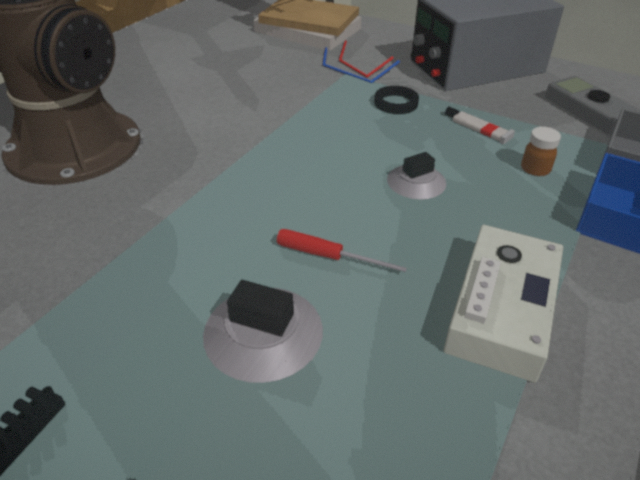

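View pics/top0.png

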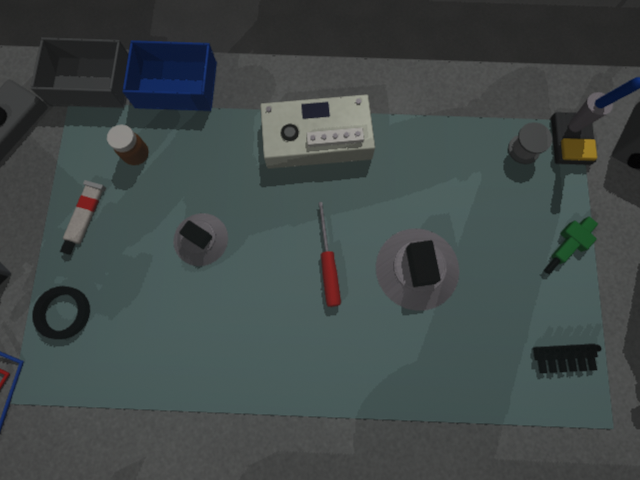

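The scene view shows the larger dish in front at about (262,333) and the small one at (417,178). In the top view the larger dish is at about (418,267), with its foot at (424,263), and the small one is at (201,238). The white unit is at (318,130) and the screwdriver lies between the dishes.

```bash
cat >> h.py <<'E'
from scipy.spatial.transform import Rotation as Ro
_s=snapshot
def snapshot(n):
    s=dict(_s(n)); r=np.array(s['rotation'],float)
    if r.size==3: s['rotation']=Ro.from_euler('xyz',r.ravel(),degrees=True).as_matrix()
    return s
E
python3 - <<'E'
from h import *
s=snap("top","t1"); i=s['img']
c=i[200:320,360:480]; cv2.imwrite('pics/t1z.png',cv2.convertScaleAbs(cv2.resize(c,None,fx=5,fy=5,interpolation=cv2.INTER_CUBIC),alpha=2.5))
s2=snap("scene","s1"); c=s2['img'][260:400,180:340]; cv2.imwrite('pics/s1z.png',cv2.convertScaleAbs(cv2.resize(c,None,fx=5,fy=4,interpolation=cv2.INTER_CUBIC),alpha=1.8))
for u,v in [(20,404),(612,428),(66,110)]: print(onz(s,u,v,.003))
E
```

```text
[0.28264822 0.49112343 0.003     ]
[ 0.28412338 -0.48755691  0.003     ]
[0.82483266 0.50923893 0.003     ]
```

View pics/t1z.png

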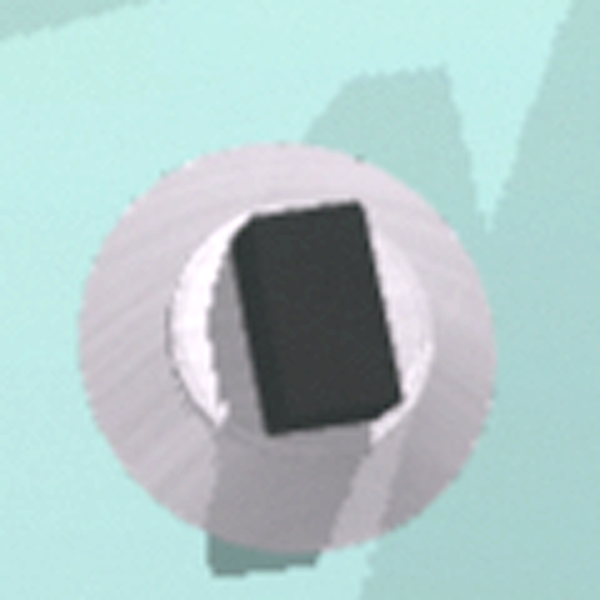

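View pics/s1z.png

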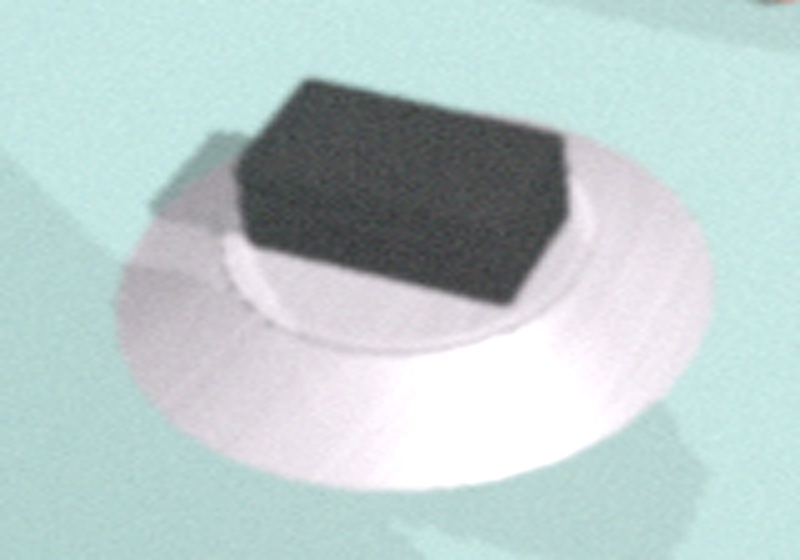

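```bash
python3 - <<'E'
from h import *
s=snapshot("top")
P=[onz(s,360+a/5,200+b/5,.067)[:2] for a,b in [(255,214),(360,203),(402,402)]]
TL,TR,BR=P; c=(TL+BR)/2
print(np.round(P,4),'len',np.linalg.norm(TR-BR),'w',np.linalg.norm(TR-TL),'c',c)
d=TR-BR; print('long yaw',np.degrees(np.arctan2(d[1],d[0])), 'short',np.degrees(np.arctan2(*(TL-TR)[::-1])))
Q=[onz(s,360+a/5,200+b/5,.029)[:2] for a,b in [(235,238),(270,435),(378,418)]]
print(np.round(Q,4),(Q[0]+Q[2])/2,np.linalg.norm(Q[0]-Q[1]),np.linalg.norm(Q[2]-Q[1]))
d=Q[0]-Q[1];print(np.degrees(np.arctan2(d[1],d[0])))
# rim ellipse
i=s['img'][200:320,360:480]; h=cv2.cvtColor(i,cv2.COLOR_BGR2LAB).astype(int)
m=((i[:,:,2].astype(int)-i[:,:,0])>-8).astype(np.uint8)
m=cv2.morphologyEx(m,cv2.MORPH_OPEN,np.ones((3,3)))
k,_=cv2.findContours(m,0,1); k=max(k,key=cv2.contourArea); h=cv2.convexHull(k)
e=cv2.fitEllipse(h); print(e); W=np.array([onz(s,360+a,200+b,.003)[:2] for a,b in h[:,0]]); (cc,r)=cv2.minEnclosingCircle(W.astype(np.float32)*1000);print('rim',cc,r)
for u,v in [(262,167),(373,160),(267,106)]: print('unit',onz(s,u,v,.003 if v>150 else .068))
print('unit top front', onz(s,262,150,.068), onz(s,372,148,.068))
print('screwdriver',onz(s,322,203,.01),onz(s,333,303,.015))
print('small',onz(s,201,238,.003))
E
```

```text
[[ 0.5682 -0.1483]
 [ 0.5733 -0.1832]
 [ 0.507  -0.1957]] len 0.0674655338469826 w 0.03526152940932031 c [ 0.53757569 -0.17199678]
long yaw 10.639498360312691 short 98.36126162518048
[[ 0.5689 -0.1485]
 [ 0.5003 -0.1601]
 [ 0.5075 -0.197 ]] [ 0.53821105 -0.17274085] 0.06958877841074569 0.037628209817416665
9.595238464596832
((56.99852752685547, 69.12297058105469), (80.61741638183594, 84.49702453613281), 125.6211166381836)
rim (537.9590454101562, -170.4346160888672) 74.5824203491211
unit [0.72058838 0.11900424 0.003     ]
unit [ 0.74287814 -0.08975046  0.003     ]
unit [0.81044074 0.10781409 0.068     ]
unit top front [0.72482148 0.11066575 0.068     ] [ 0.7360158  -0.08121999  0.068     ]
screwdriver [0.65127763 0.00307135 0.01      ] [ 0.46916949 -0.02318295  0.015     ]
small [0.57847169 0.21962099 0.003     ]
```

```bash
python3 -m creep '[[0.1,0.125,0,0,87.6],[0.19,0.25,0,0,87.6],[0.29,0.375,0,0,87.6],[0.38,0.5,0,0,87.6],[0.48,0.625,0,0,87.6],[0.57,0.75,0,0,87.6],[0.67,0.875,0,0,87.6],[0.76,1,0,0,87.6]]'
python3 -m creep '[[0.1,0.125,0,0,87.6],[0.19,0.25,0,0,87.6],[0.29,0.375,0,0,87.6],[0.38,0.5,0,0,87.6],[0.48,0.625,0,0,87.6],[0.57,0.75,0,0,87.6],[0.67,0.875,0,0,87.6],[0.76,1,0,0,87.6]]'
python3 -m creep '[[0.1,0.125,0,0,87.6],[0.19,0.25,0,0,87.6],[0.29,0.375,0,0,87.6],[0.38,0.5,0,0,87.6],[0.48,0.625,0,0,87.6],[0.57,0.75,0,0,87.6],[0.67,0.875,0,0,87.6],[0.76,1,0,0,87.6]]'
python3 -m creep '[[0.1,0.125,0,0,87.6],[0.19,0.25,0,0,87.6],[0.29,0.375,0,0,87.6],[0.38,0.5,0,0,87.6],[0.48,0.625,0,0,87.6],[0.57,0.75,0,0,87.6],[0.67,0.875,0,0,87.6],[0.76,1,0,0,87.6]]'
python3 -m creep '[[0.1,0.125,0,0,87.6],[0.19,0.25,0,0,87.6],[0.29,0.375,0,0,87.6],[0.38,0.5,0,0,87.6],[0.48,0.625,0,0,87.6],[0.57,0.75,0,0,87.6],[0.67,0.875,0,0,87.6],[0.76,1,0,0,87.6]]'
python3 -m creep '[[0.1,0.125,0,0,87.6],[0.19,0.25,0,0,87.6],[0.29,0.375,0,0,87.6],[0.38,0.5,0,0,87.6],[0.48,0.625,0,0,87.6],[0.57,0.75,0,0,87.6],[0.67,0.875,0,0,87.6],[0.76,1,0,0,87.6]]'
```

```text
clock: 0.92
tool_pos: [0.2162, 0.5373, 0.2265]
orientation: [180.0, -0.0, -14.3]
force: [1.0, -1.1, -0.9]
opening: 0.0875
clock: 1.58
tool_pos: [0.2653, 0.4212, 0.2266]
orientation: [-180.0, -0.0, -14.3]
force: [0.3, -0.1, -0.2]
opening: 0.0882
clock: 2.25
tool_pos: [0.3142, 0.3055, 0.2266]
orientation: [-180.0, -0.0, -14.3]
force: [0.3, -0.3, -0.3]
opening: 0.0878
clock: 2.92
tool_pos: [0.3629, 0.1898, 0.2266]
orientation: [-180.0, -0.0, -14.3]
force: [-0.6, -0.1, 0.0]
opening: 0.0875
clock: 3.58
tool_pos: [0.4116, 0.0741, 0.2266]
orientation: [-180.0, -0.0, -14.3]
force: [-0.1, 0.2, 0.1]
opening: 0.0873
clock: 4.25
tool_pos: [0.4604, -0.0416, 0.2266]
orientation: [180.0, -0.0, -14.3]
force: [0.9, 0.7, -0.3]
opening: 0.0875
```

```bash
python3 -m creep '[[0.1,0.14,0.1,-0.02,80],[0.2,0.3,0.2,-0.05,80],[0.3,0.45,0.3,-0.07,80],[0.45,0.6,0.4,-0.1,80],[0.55,0.75,0.5,-0.12,80],[0.7,0.9,0.6,-0.135,80],[0.77,1,0.7,-0.135,80],[0.77,1,0.8,-0.135,80]]'
python3 - <<'E'
from h import *
o=ctrl.get_obs(); p=np.array(o['tool_pos']); psi=np.radians(o['orientation'][2]); print(p,o['orientation'])
for t in [(.5055,-.178)]:
    d=np.array(t)-p[:2]; print('toolx',d@[np.cos(psi),np.sin(psi)],'tooly',d@[np.sin(psi),-np.cos(psi)])
s=snap("scene","s2"); s=snap("top","t2")
E
```

```text
clock: 4.92
tool_pos: [0.5105, -0.1582, 0.1456]
orientation: [180.0, 0.0, 9.8]
force: [0.3, 0.2, -0.6]
opening: 0.0798
[ 0.51054103 -0.15819214  0.14561011] [1.79984068e+02 2.53416685e-02 9.79676799e+00]
toolx -0.00833790567052397 tooly 0.0186612638199546
```

View pics/s2.png

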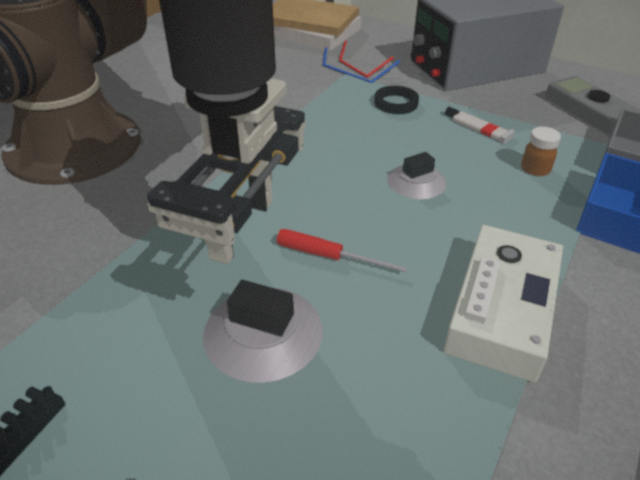

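```bash
python3 -m creep '[[-0.083,0.187,0.1,0,80],[-0.083,0.187,0.25,0,80],[-0.083,0.187,0.4,0,80],[-0.083,0.187,0.55,0,80],[-0.083,0.187,0.7,0,80],[-0.083,0.187,0.9,0,80],[-0.083,0.187,1,0,80],[-0.083,0.187,1,0,80]]'
python3 - <<'E'
from h import *
s=snap("scene","s3"); c=s['img'][160:400,100:400]; cv2.imwrite('pics/s3z.png',cv2.convertScaleAbs(cv2.resize(c,None,fx=2.6,fy=2.4),alpha=1.6))
E
```

```text
clock: 5.68
tool_pos: [0.5038, -0.1753, 0.0451]
orientation: [-180.0, 0.2, 10.0]
force: [-0.7, 0.5, 0.2]
opening: 0.08
```

View pics/s3z.png

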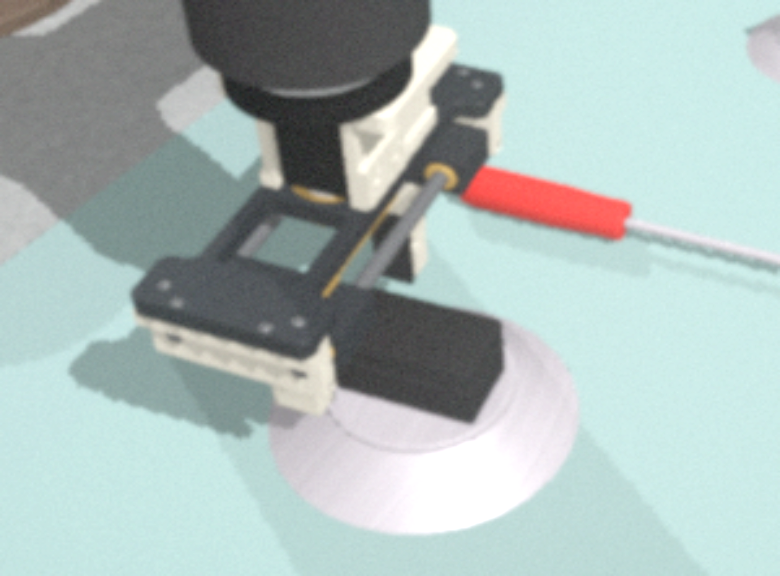

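The open jaws straddle the near end of the foot, with the pads at about (310,350) in the zoomed picture. They are clear of the slope, so I'm closing.

```bash
python3 -m creep '[[0,0,0,0,70],[0,0,0,0,50],[0,0,0,0,36],[0,0,0,0,36],[0,0,0,0,36],[0,0,0,0,36],[0,0,0,0,36],[0,0,0,0,36]]'
python3 -m creep '[[0,0,-0.05,0,36],[0,0,-0.1,0,36],[0,0,-0.15,0,36],[0,0,-0.2,0,36],[0,0,-0.25,0,36],[0,0,-0.3,0,36],[0,0,-0.3,0,36],[0,0,-0.3,0,36]]'
python3 - <<'E'
from h import *
s=snap("scene","s4"); c=s['img'][160:400,100:400]; cv2.imwrite('pics/s4z.png',cv2.convertScaleAbs(cv2.resize(c,None,fx=2.6,fy=2.4),alpha=1.6))
E
```

```text
clock: 6.4
tool_pos: [0.5055, -0.1762, 0.0469]
orientation: [180.0, -0.0, 10.0]
force: [-1.4, -3.1, 3.4]
opening: 0.0393
clock: 7.07
tool_pos: [0.5056, -0.1758, 0.077]
orientation: [180.0, -0.0, 10.0]
force: [0.1, 0.5, -4.4]
opening: 0.0394
```

View pics/s4z.png

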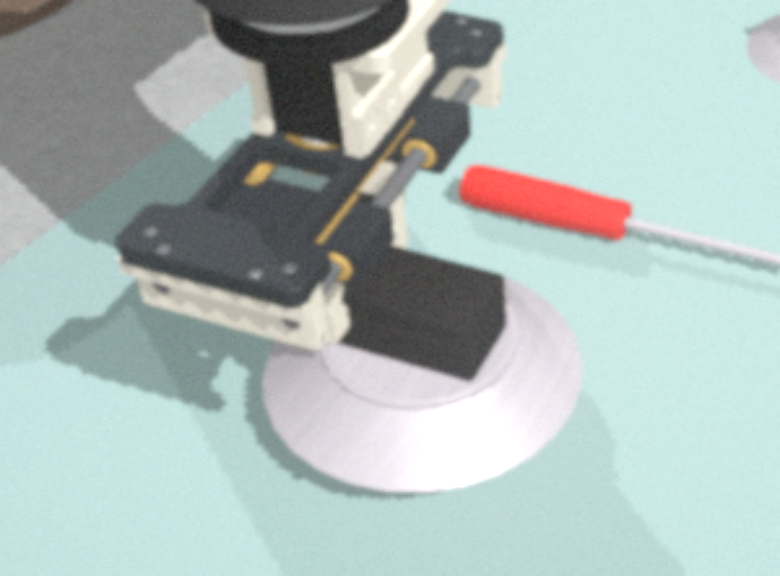

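```bash
python3 -m creep '[[0.08,-0.08,-0.03,0,36],[0.16,-0.15,-0.06,0,36],[0.24,-0.22,-0.1,0,36],[0.33,-0.3,-0.12,0,36],[0.41,-0.38,-0.12,0,36],[0.5,-0.45,-0.12,0,36],[0.58,-0.52,-0.12,0,36],[0.66,-0.6,-0.12,0,36]]'
python3 -m creep '[[0.08,-0.08,0,0.01,36],[0.16,-0.15,0,0.02,36],[0.24,-0.22,0,0.03,36],[0.33,-0.3,0,0.03,36],[0.41,-0.38,0,0.03,36],[0.5,-0.45,0,0.03,36],[0.58,-0.52,0,0.03,36],[0.66,-0.6,0,0.03,36]]'
python3 - <<'E'
from h import *
s=snap("scene","s5"); c=s['img'][120:400,220:570]; cv2.imwrite('pics/s5z.png',cv2.convertScaleAbs(cv2.resize(c,None,fx=2.1,fy=2.1),alpha=1.6))
s=snap("top","t5"); c=s['img'][60:340,180:500]; cv2.imwrite('pics/t5z.png',cv2.convertScaleAbs(cv2.resize(c,None,fx=2.1,fy=2.1),alpha=2))
E
```

```text
clock: 7.78
tool_pos: [0.5606, -0.1043, 0.0883]
orientation: [-180.0, 0.0, 10.0]
force: [-0.7, -0.5, -3.3]
opening: 0.0397
clock: 8.45
tool_pos: [0.6152, -0.034, 0.0885]
orientation: [180.0, 0.0, 4.6]
force: [0.1, 0.7, -2.5]
opening: 0.0394
```

View pics/s5z.png

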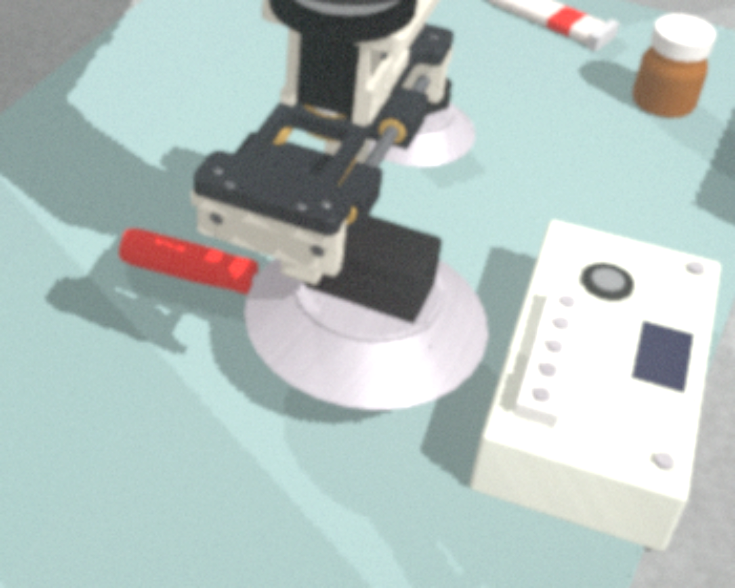

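View pics/t5z.png

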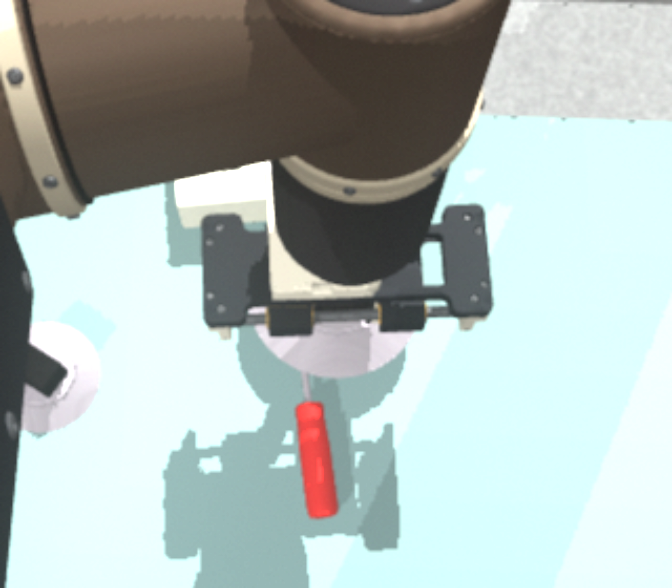

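The dish hangs level about 10 mm in front of the white unit. The pads hold it firmly and gravity alone does not swing it. I'll turn it in the grip by pressing its far rim against the unit's fixed front face while moving the grip point in an arc.

```bash
python3 -m creep '[[0.08,0,0,0,36],[0.13,0,-0.06,0,36],[0.19,0,-0.13,0,36],[0.25,0,-0.21,0,36],[0.32,0,-0.29,0,36],[0.4,0,-0.36,0,36],[0.48,0,-0.42,0,36],[0.48,0,-0.42,0,36]]'
python3 - <<'E'
from h import *
s=snap("scene","s6"); c=s['img'][120:400,220:570]; cv2.imwrite('pics/s6z.png',cv2.convertScaleAbs(cv2.resize(c,None,fx=2.1,fy=2.1),alpha=1.6))
E
```

```text
clock: 9.22
tool_pos: [0.6644, -0.0314, 0.133]
orientation: [180.0, -0.1, 4.6]
force: [-3.0, -0.8, -0.5]
opening: 0.0396
```

View pics/s6z.png

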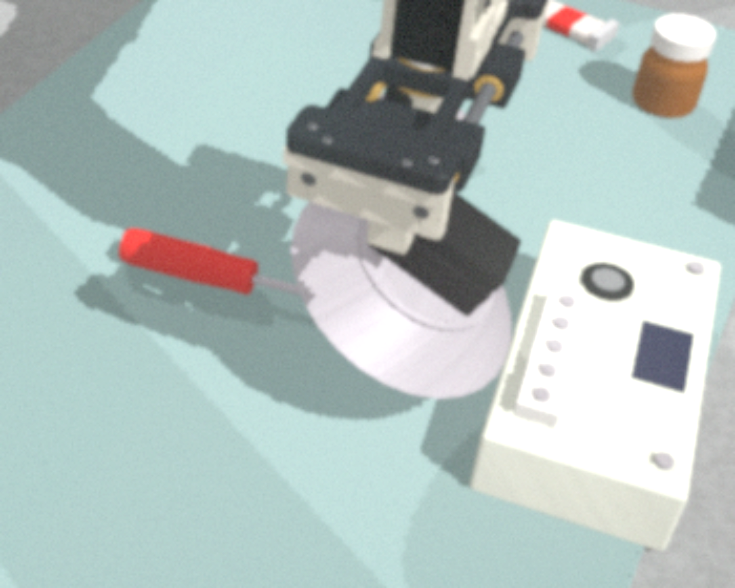

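```bash
python3 -m creep '[[0.07,0,-0.03,0,36],[0.15,0,-0.06,0,36],[0.25,0,-0.09,0,36],[0.37,0,-0.12,0,36],[0.5,0,-0.14,0,36],[0.64,0,-0.15,0,36],[0.78,0,-0.15,0,36],[0.89,0,-0.13,0,36]]'
python3 - <<'E'
from h import *
s=snap("scene","s7"); c=s['img'][120:400,220:570]; cv2.imwrite('pics/s7z.png',cv2.convertScaleAbs(cv2.resize(c,None,fx=2.1,fy=2.1),alpha=1.6))
E
```

```text
clock: 9.93
tool_pos: [0.7523, -0.0239, 0.1443]
orientation: [180.0, -0.1, 4.6]
force: [-2.7, -0.8, 0.2]
opening: 0.0398
```

View pics/s7z.png

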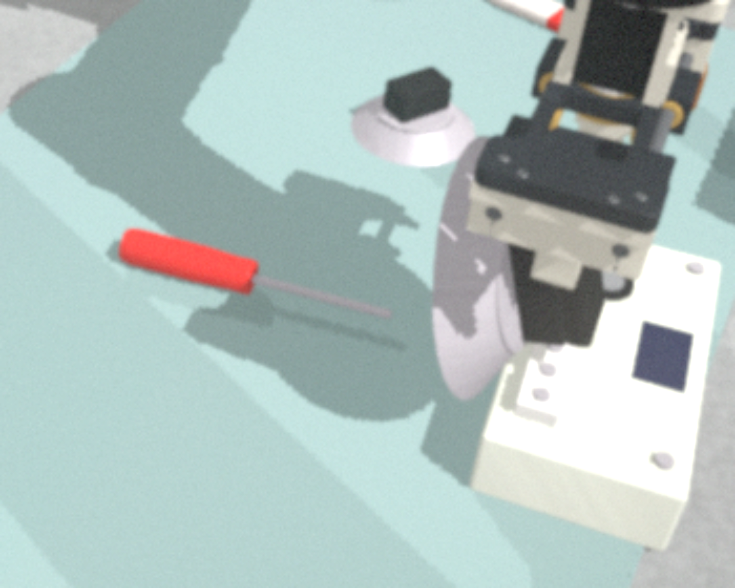

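```bash
python3 -m creep '[[0.08,0,0,0,36],[0.16,0,0.01,0,36],[0.24,0,0.03,0,36],[0.32,0,0.05,0,36],[0.36,0,0.07,0,36],[0.36,0,0.07,0,36],[0.26,0,-0.1,0,36],[0.12,0,-0.2,0,36]]'
python3 - <<'E'
from h import *
s=snap("scene","s8"); c=s['img'][120:400,220:570]; cv2.imwrite('pics/s8z.png',cv2.convertScaleAbs(cv2.resize(c,None,fx=2.1,fy=2.1),alpha=1.6))
E
```

```text
clock: 10.65
tool_pos: [0.7645, -0.0227, 0.1637]
orientation: [180.0, -0.1, 4.6]
force: [-0.2, -0.1, -1.8]
opening: 0.0397
```

View pics/s8z.png

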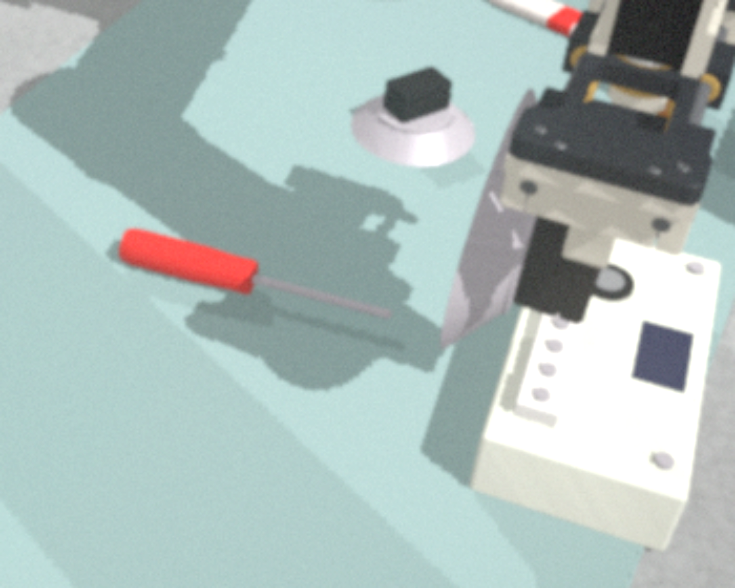

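```bash
python3 -m creep '[[-0.1,0.08,0,0,36],[-0.22,0.18,0,0,36],[-0.33,0.28,0,0,36],[-0.44,0.38,0,0,36],[-0.55,0.48,0,0,36],[-0.67,0.58,0,0,36],[-0.78,0.68,0,0,36],[-0.9,0.77,0,0,36]]'
python3 -m creep '[[-0.12,0.1,0,0,36],[-0.23,0.2,0.05,0,36],[-0.35,0.3,0.1,0,36],[-0.47,0.4,0.15,0,36],[-0.6,0.5,0.2,0,36],[-0.72,0.6,0.27,0,36],[-0.82,0.7,0.35,0,36],[-0.9,0.77,0.42,0,36]]'
python3 - <<'E'
from h import *
s=snap("scene","s9"); c=s['img'][160:440,160:510]; cv2.imwrite('pics/s9z.png',cv2.convertScaleAbs(cv2.resize(c,None,fx=2.1,fy=2.1),alpha=1.6))
E
```

```text
clock: 11.37
tool_pos: [0.6788, -0.108, 0.1636]
orientation: [180.0, -0.0, 4.6]
force: [0.6, -0.8, -3.5]
opening: 0.0396
clock: 12.03
tool_pos: [0.5947, -0.192, 0.1212]
orientation: [180.0, -0.0, 4.6]
force: [0.9, -0.3, -3.7]
opening: 0.0395
```

View pics/s9z.png

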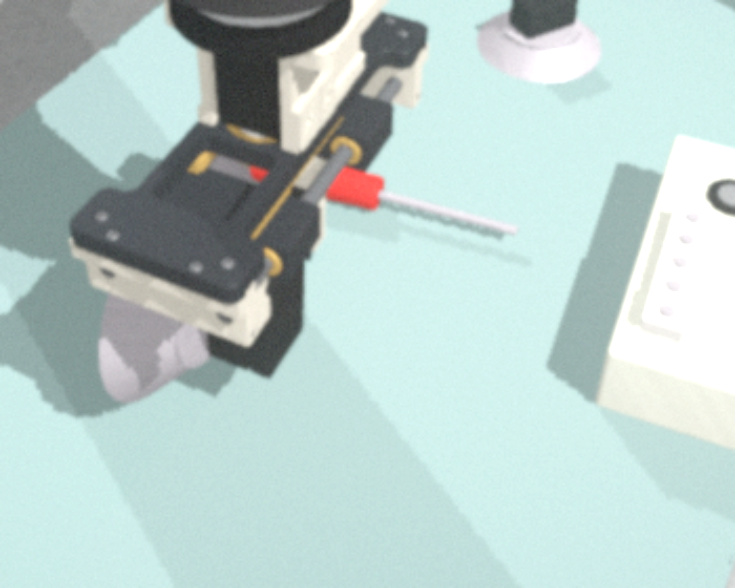

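Still held, with its z about level and its lowest rim point near (125,398) in the zoomed picture. Next I lower it to mat contact.

```bash
python3 -m creep '[[0,0,0.04,0,36],[0,0,0.08,0,36],[0,0,0.12,0,36],[0,0,0.15,0,36],[0,0,0.18,0,36],[0,0,0.2,0,36],[0,0,0.22,0,36],[0,0,0.22,0,36]]'
python3 - <<'E'
from h import *
s=snap("scene","s10"); c=s['img'][160:440,160:510]; cv2.imwrite('pics/s10z.png',cv2.convertScaleAbs(cv2.resize(c,None,fx=2.1,fy=2.1),alpha=1.6))
print(ctrl.get_obs()['force'])
E
```

```text
clock: 12.75
tool_pos: [0.5959, -0.1906, 0.0991]
orientation: [-180.0, 0.0, 4.6]
force: [0.1, 0.7, -2.5]
opening: 0.0397
[ 0.31837825  0.69386446 -3.62102883]
```

View pics/s10z.png

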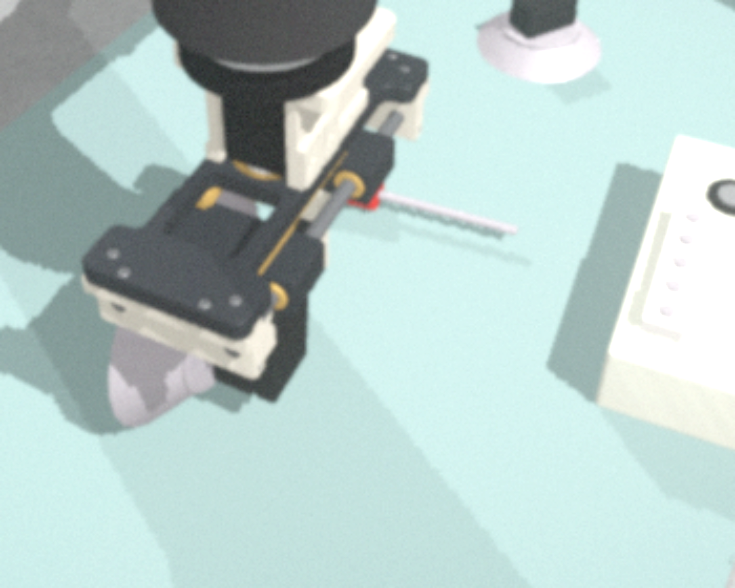

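```bash
python3 -m creep '[[0,0,0.02,0,36],[0,0,0.03,0,36],[0,0,0.04,0,36],[0,0,0.05,0,36],[0,0,0.06,0,36],[0,0,0.07,0,36],[0,0,0.08,0,36],[0,0,0.08,0,36]]'
python3 - <<'E'
from h import *
s=snap("scene","s11"); c=s['img'][160:440,160:510]; cv2.imwrite('pics/s11z.png',cv2.convertScaleAbs(cv2.resize(c,None,fx=2.1,fy=2.1),alpha=1.6))
for i in range(3): snapshot("top"); print(ctrl.get_obs()['force'])
E
```

```text
clock: 13.47
tool_pos: [0.5972, -0.1908, 0.0927]
orientation: [180.0, -0.1, 4.6]
force: [1.9, 2.1, 5.3]
opening: 0.0396
[1.71636021 1.89589492 4.96653373]
[2.8294139  1.16490366 4.64569979]
[1.95649475 1.65898462 4.99279211]
```

View pics/s11z.png

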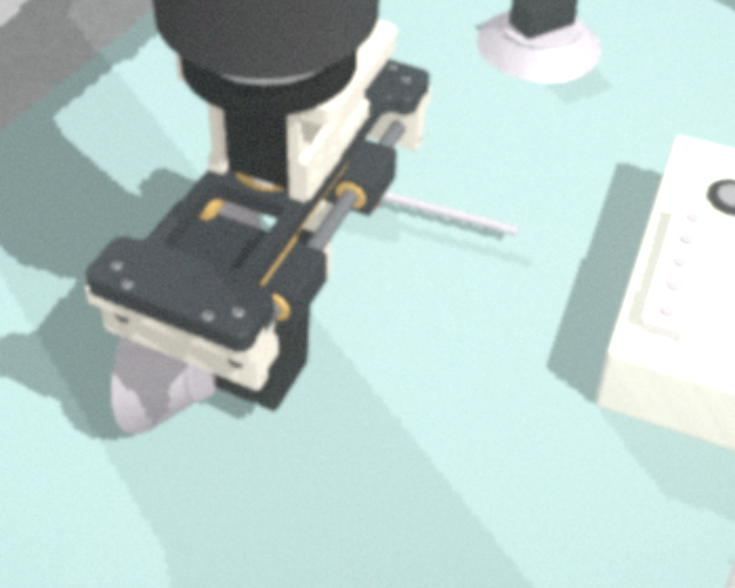

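The force went from −3.6 to +5 N, so the rim is resting on the mat. With z about level, I release and withdraw upwards.

```bash
python3 -m creep '[[0,0,0,0,50],[0,0,0,0,65],[0,0,0,0,80],[0,0,0,0,87],[0.05,0,-0.1,0,87],[0.05,0,-0.3,0,87],[0.05,0,-0.6,0,87],[0.05,0,-0.9,0,87]]'
python3 -m creep '[[0,0,-0.1,0,87],[0,0,-0.2,0,87],[0,0,-0.3,0,87],[0,0,-0.4,0,87],[0,0,-0.5,0,87],[0,0,-0.5,0,87],[0,0,-0.5,0,87],[0,0,-0.5,0,87]]'
python3 - <<'E'
from h import *
s=snap("scene","s12"); c=s['img'][160:440,160:510]; cv2.imwrite('pics/s12z.png',cv2.convertScaleAbs(cv2.resize(c,None,fx=2.1,fy=2.1),alpha=1.6))
snap("top","t12")
E
```

```text
clock: 14.33
tool_pos: [0.6, -0.1905, 0.1822]
orientation: [-180.0, 0.2, 4.6]
force: [0.4, -0.0, -0.9]
opening: 0.0852
clock: 15.0
tool_pos: [0.6006, -0.1903, 0.2307]
orientation: [-180.0, 0.1, 4.6]
force: [-0.1, 0.6, 0.8]
opening: 0.0872
```

View pics/s12z.png

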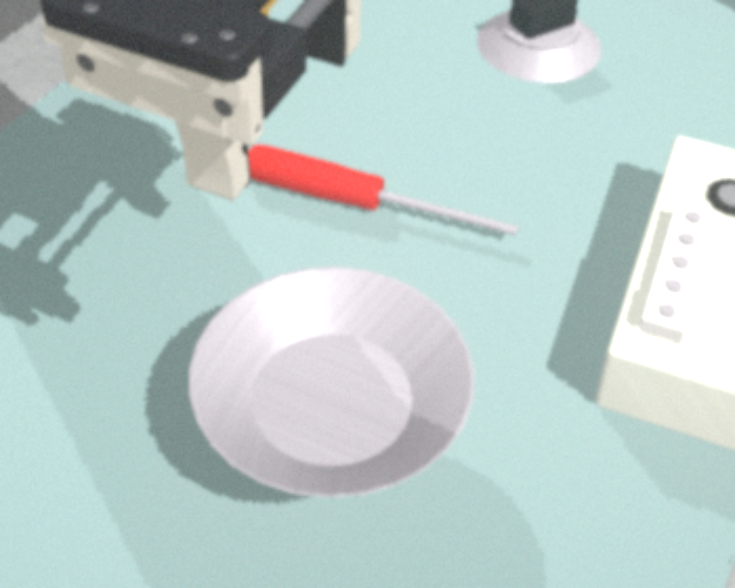

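View pics/t12.png

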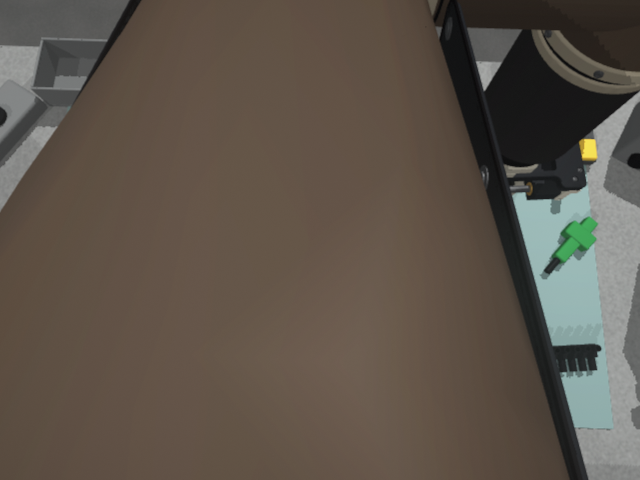

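The dish stands mouth-up, its rim ellipse centred at about (332,380) in the zoomed picture. The top view is blocked by the arm. Before closing I'll check the rim's level, that it is still, and the small dish.

```bash
python3 - <<'E'
from h import *
from scipy.optimize import least_squares
for k in range(2):
    s=snap("scene","s13%d"%k); i=s['img']
    c=i[270:410,230:400].astype(int)
    m=((c[:,:,2]-c[:,:,0])>-8).astype(np.uint8); m=cv2.morphologyEx(m,cv2.MORPH_OPEN,np.ones((5,5)))
    n,lab,st,_=cv2.connectedComponentsWithStats(m); j=1+np.argmax(st[1:,4])
    kk,_=cv2.findContours((lab==j).astype(np.uint8),0,1); h=cv2.convexHull(max(kk,key=cv2.contourArea))[:,0]
    W=np.array([onz(s,230+a,270+b,.067)[:2] for a,b in h])*1000
    f=cv2.fitEllipse(W.astype(np.float32)); print('rim @z67',np.round(f[0],1),np.round(f[1],1))
a=cv2.imread('pics/scene0.png').astype(int)[145:205,375:455]; b=s['img'].astype(int)[145:205,375:455]
print('small dish diff',np.abs(a-b).mean(), np.abs(a-b).max())
print(ctrl.get_obs()['force'],ctrl.get_obs()['clock'])
E
```

```text
rim @z67 [ 627.7 -189.7] [148.5 149.6]
rim @z67 [ 627.7 -189.7] [148.8 149.4]
small dish diff 15.590694444444445 31
[-0.27322646 -0.19105317 -0.87625479] 15.2
```

```bash
python3 - <<'E'
import cv2,numpy as np
for f in("scene0","s131"):
    i=cv2.cvtColor(cv2.imread('pics/%s.png'%f),cv2.COLOR_BGR2GRAY)[140:205,375:460]
    m=(i<0.45*np.median(i)).astype(np.uint8); n,l,s,c=cv2.connectedComponentsWithStats(m); print(np.median(i),[(s[k,4],np.round(c[k],1)) for k in range(1,n) if s[k,4]>60])
E
```

```text
116.0 [(np.int32(532), array([43.1, 24.7]))]
135.0 [(np.int32(528), array([43.1, 24.7]))]
```

View pics/s131.png

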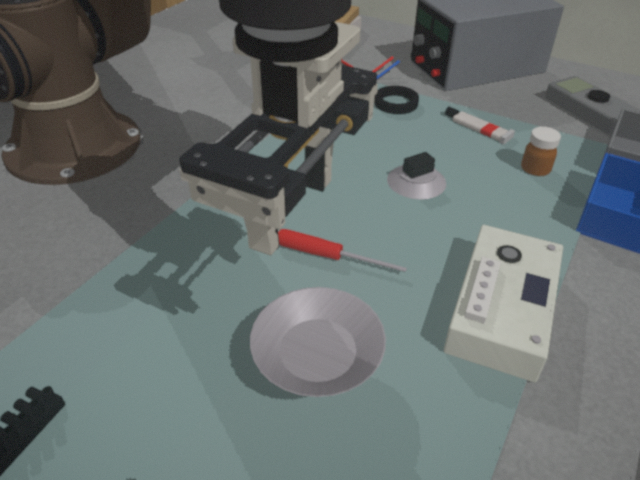

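The picture shows the larger dish mouth-up at about (318,342). The small dish is unmoved at (417,178), and the gripper is clear of everything.

```bash
python3 -c "
from plant import workorder; print(workorder.close_job())"
```

```text
the job is handed in; nothing more can be done
None
```

The larger dish is now mouth-up on its foot on the mat, and I handed the job in at about 15.2 s of the 42 s allowed; no verdict is reported.

**What I did:** I pinched the near end of the foot across its 40 mm and lifted. The dish stayed level because the pads held it too firmly for gravity to swing it. I then turned it about 90° in the grip by pressing its far rim against the front face of the white unit, with horizontal force readings of about 3 N. Next I carried it to a clear patch and lowered it until the rim rested on the mat (the vertical force reading went from −3.6 to +5 N). Only then did I open the fingers. It fell onto its foot, and I withdrew upwards.

**Last checks:**
- **Larger dish:** two pictures in a row gave the same rim, round at 149 mm in the plane 67 mm above the bench, so it is level and still. Its centre is at about (0.628, −0.190), well inside the mat.
- **Smaller dish:** its foot is at the same pixels as in the first picture.
- **Robot:** the fingertips are about 0.23 m up and touch nothing, with force readings near zero.
- **Not confirmed or disagreeing:** the arm blocked the top camera, so the final check rests on the scene camera alone. A plain pixel comparison around the smaller dish did show a difference, but I put that down to changed lighting since its foot had not moved.

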